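# Make room for jar three in the refill tray

## Task

The rinsed jars in the long tray stand packed side by side in order of height, with one to four dots on their lids, but jar three is still loose on the bench. Slide the two-dot and the four-dot jar apart along the tray, keeping them upright and without lifting them out, and set the three-dot jar down between them, upright on the tray's floor, without dropping it.

Things in the scene. Friction and masses are not known exactly. Their poses are not given: they have to be found in the camera images.
- jar_three: the jar to put away: round green glass jar, paper band, steel lid, 50 mm in diameter (lid 47), under 0.25 kg, 95 mm tall, three black dots on the lid. Loose on the bench on the robot's side of the tray, among an equally wide 55 mm tall one-dot jar and a white 78 mm tall tub. Origin: centre of its underside; z up.
- jar_two: neighbour in the tray: round green glass jar, paper band, steel lid, 50 mm in diameter (lid 47), under 0.25 kg, 75 mm tall, two dots on the lid. At the start it is the middle one of the three jars in the tray. Slides on the wood; its foot drags behind if held or pushed high up, so take it at mid-height or lower. Origin: centre of its underside; z up; its yaw means nothing.
- jar_four: neighbour in the tray: round green glass jar, paper band, steel lid, 50 mm in diameter (lid 47), under 0.25 kg, 115 mm tall, four dots on the lid. Take it low too. Starts 2 to 5 mm from jar_two, to its +y or -y side; on jar_two's other side, as close, is an equally wide one-dot jar, 55 mm tall, which jar_two pushes ahead of it. Origin: centre of its underside; z up; its yaw means nothing.
- tray: fixed open wooden tray, 84 mm (its x) by 268 mm (its y) outside and 22 mm high, walls and floor 4 mm thick, so 76 by 260 mm inside. The row of jars runs along its y axis through its middle; the free length at the two ends, 100 mm in all, is shared unevenly. Origin: centre of its underside; z up.
Things that resemble listed ones, but are neither listed nor needed, are in the scene too. Leave any purple or turquoise look-alike of the jar_two alone.

How it is judged (in metres and radians):
On the way:
1. the two-dot and four-dot jars are slid apart to leave at least a jar's width between them (centres more than 98 mm apart) (horizontal distance between jar_two and jar_four above 0.098 m), for 0.2 s.
At the end, for the whole second after the job is handed in: jar_two, jar_three and jar_four all stand upright (within 7 degrees) and at rest on the tray's floor, within 20 mm of its long centre line, with jar_three between the other two (its centre less than 115 mm from each of theirs, and theirs more than 90 mm apart) (angle between each of jar_two, jar_three, jar_four's own z axis and vertical below 0.12 rad and x of jar_two in the frame of tray between -0.02 and 0.02 m and z of jar_two in the frame of tray between -0.002 and 0.01 m and linear speed of each of jar_two, jar_three, jar_four below 0.02 m/s and x of jar_three in the frame of tray between -0.02 and 0.02 m and z of jar_three in the frame of tray between -0.002 and 0.01 m and x of jar_four in the frame of tray between -0.02 and 0.02 m and z of jar_four in the frame of tray between -0.002 and 0.01 m and horizontal distance between jar_two and jar_four above 0.09 m and horizontal distance between each of jar_two, jar_four and jar_three below 0.115 m); the robot touches nothing.
It fails at once if jar_two or jar_four is lifted more than 20 mm off the tray's floor (z of any of jar_two, jar_four in the frame of tray above 0.024 m).
It fails at once if jar_two or jar_four tips by more than 25 degrees (angle between any of jar_two, jar_four's own z axis and vertical above 0.44 rad).
It fails at once if jar_three falls: faster than 0.7 m/s while the fingers do not touch it (linear speed of jar_three above 0.7 m/s and contact force between jar_three and the fingers below 0.01 N).
It also fails if it takes over 64 s, if anything falls off the work surface, if the arm or the gripper's body presses on something with over 40 N, if the wrist force passes 120 N, or if a joint passes its speed limit or range.

## Robot

A 7-joint arm with a two-finger parallel gripper is mounted at the origin on the work surface. World frame = base frame: x ahead of the robot, y to its left, z up, the work surface at z = 0. Lengths are in mm, angles in rad, forces in N, time in s.
With the tool pointing down it reaches from about 350 to 900 mm from the base axis. Payload 19.9 kg.
Tool frame: the origin (TCP) lies at the very end of the fingers, on their centre line; the grasp point (between the pads) lies 19 mm behind it; z points along the fingers, y is the line along which they close (so a half turn about z gives the same grasp; the last joint's range is limited). The gripper opens to 94 mm and grips with 3 to 60 N. Pads are 16 mm wide; open, the fingers measure 119 mm over their backs; the gripper's body (75 mm by 177 mm) begins 78 mm behind the grasp point.
Start: joints at [1.101, 0.417, -0.01, 1.614, 0.005, 1.111, -0.053], TCP at [259.285, -568.656, 205.425] pointing down, gripper open.
Joint ranges: [-2.81, 2.81], [-0.39, 2.02], [-1.27, 1.25], [0.06, 2.57], [-1.19, 4.33], [0.19, 2], [-2.82, 2.82]. Speed limits (rad/s): [1.89, 1.89, 2.39, 2.39, 3.01, 3.01, 3.01].

## Interface

Orientations are given as [roll, pitch, yaw] about the fixed x, y, z axes, in that order (R = Rz(yaw) Ry(pitch) Rx(roll)).
In Python, from plant import env gives the robot as it stands.
- The arm moves only by the shell command python3 -m inch 'ROWS' [FORCE]. ROWS is JSON, one flat list of numbers, 7 for each row, row after row: the closure, from -1 (fully open) to 1 (shut), so that 0 is half open, then the shift along the tool's x, y, z in units of 60 mm (1.0 is 60 mm), then the turn, a rotation vector about the tool's x, y, z in units of 10 degrees (1.0 is 10 degrees). A call has 1 to 12 rows; each row is the pose to reach, as a shift and turn from the pose commanded when the call began, along the tool's axes at that moment; what a row does not reach only later rows make up. A row lasts 1/8 s, in which the tool goes at most 62.5 mm and 10.7 degrees, less where a joint would pass 70% of its speed; a pose out of reach is approached as far as the arm can. A call with a gripper value outside its range is refused whole. The fingers move at their own pace and stop on an object; FORCE is the grip in N (left out, the last holds). Time passes only in rows, so rows that repeat a pose let the fingers close. It gives the time, the measured TCP pose, the force, the opening and the grip force at its end, in the units of the state.
- env.sense(): the state, without advancing time (a new reading comes with each control period).
- env.get_image(name): name is "side" or "top"; returns a dict with "image" (480x640x3 uint8, red, green, blue), "K" (3x3 intrinsics, pixels), "T" (4x4, takes a point from camera to world coordinates). Camera axes: x right, y up, looking along -z (the intrinsics and any distortion apply to the point x, -y, -z); pixel columns grow to the right and rows downward; lengths in mm; the calibration is good to about 2 mm. A picture is of the moment at which its call begins. There is no depth.
- env.finish_job(): hands the job in; it is judged then, once.
Trained networks look in a picture, given as the dict that the camera call returned (one of the last four; its "shot" number tells which), for a name from the list of things; names that differ only in an ending like _2 or _b are one class to them, and where a whole thing is asked for, a point or a joint stands for the part that bears it (a point fixed in the world has none). Each returns a list of dicts, best first, with "confidence" (0 to 1); they miss things now and then, are a little off and sometimes report something else, mostly with a low value. They report only what shows in the picture. A call takes as long as a camera call. They do not tell look-alikes from the thing itself.
- env.look_for(target, picture): "rect" ([left, top, right, bottom] in pixels, round what is visible of it).
- env.cut_out(target, picture): "region" (480x640 bool, what is visible of it) and "rect" ([left, top, right, bottom] in pixels, round what is visible of it).
The state is a dict: "time": time; "qpos": joint angles; "dq": joint speeds; "tau": joint torques, N m; "tcp_pos": TCP position; "tool_rot": TCP orientation; "ft_force": force on the tool from outside, world axes, zero at the start; "torque": the same for the moment, N m; "opening": finger opening in mm; "finger_force": force on a finger pad.
Only numpy, scipy, OpenCV 4.12 (cv2) and the standard library are available. Lean on these libraries where they do the work, as an engineer would, in place of code of your own. Each camera call takes 0.05 s, during which the arm holds its last target. There are 200 camera calls.

## Working session

There is one attempt and no reset: what is moved stays moved. The work goes in short steps, Python scripts to look and compute and a shell command to move; the robot and the scene stay as the last step left them, time stands still between calls to the robot, and variables do not carry over. Pictures are saved under pics/ and viewed, at most 10 in all, crops included, and the job is handed in when it is done.

```bash
mkdir -p pics
cat > h.py <<'E'
import numpy as np, cv2
from plant import env
def ray(p,u,v):
    K,T=np.array(p["K"]),np.array(p["T"])
    d=np.linalg.inv(K)@[u,v,1]; d=np.array([d[0],-d[1],-d[2]])
    return T[:3,3],T[:3,:3]@d
def at_z(p,u,v,z):
    o,d=ray(p,u,v); return o+d*(z-o[2])/d[2]
def proj(p,X):
    K,T=np.array(p["K"]),np.array(p["T"])
    c=T[:3,:3].T@(np.array(X)-T[:3,3]); q=K@[c[0],-c[1],-c[2]]; return q[:2]/q[2]
def save(p,n): cv2.imwrite("pics/"+n,cv2.cvtColor(p["image"],cv2.COLOR_RGB2BGR))
E
python3 - <<'E'
from h import *
s=env.sense(); print(s["time"],s["tcp_pos"],s["tool_rot"],s["opening"])
for n in("top","side"):
    p=env.get_image(n); save(p,n+"0.png"); print(n,{k:p[k] for k in p if k not in("image",)})
    for t in("jar_three","jar_two","jar_four","tray"):
        print(t,[(np.round(r["rect"]).tolist(),round(r["confidence"],2)) for r in env.look_for(t,p)])
E
```

```text
0.0 [ 259.13113802 -568.3162827   204.80704059] [-3.14031658e+00  6.89557887e-05  4.27830947e-01] 93.77500496760571
top {'K': array([[598.43753691,   0.        , 317.57239484],
       [  0.        , 598.43753691, 244.12451122],
       [  0.        ,   0.        ,   1.        ]]), 'T': array([[-2.48584454e-02,  9.89816988e-01, -1.40158436e-01,
         4.68507121e+02],
       [-9.99690537e-01, -2.47450174e-02,  2.55221131e-03,
        -1.81478973e+01],
       [-9.42000844e-04,  1.40178507e-01,  9.90125800e-01,
         9.26710561e+02],
       [ 0.00000000e+00,  0.00000000e+00,  0.00000000e+00,
         1.00000000e+00]]), 'shot': 1}
jar_three [([162.0, 339.0, 212.0, 373.0], 0.7)]
jar_two [([220.0, 117.0, 255.0, 163.0], 0.86), ([269.0, 201.0, 306.0, 243.0], 0.57), ([222.0, 293.0, 260.0, 320.0], 0.57)]
jar_four [([304.0, 185.0, 340.0, 232.0], 0.85)]
tray [([183.0, 187.0, 362.0, 275.0], 0.78)]
side {'K': array([[440.7327575 ,   0.        , 318.49120237],
       [  0.        , 440.7327575 , 239.45139867],
       [  0.        ,   0.        ,   1.        ]]), 'T': array([[ 9.16216576e-01,  3.05993172e-01, -2.58680041e-01,
         4.30949823e+02],
       [-4.00677893e-01,  7.03069222e-01, -5.87495443e-01,
        -4.09731739e+02],
       [ 2.10038093e-03,  6.41920437e-01,  7.66768375e-01,
         5.27421041e+02],
       [ 0.00000000e+00,  0.00000000e+00,  0.00000000e+00,
         1.00000000e+00]]), 'shot': 2}
jar_three [([152.0, 141.0, 197.0, 207.0], 0.65)]
jar_two [([356.0, 132.0, 392.0, 184.0], 0.88), ([213.0, 174.0, 250.0, 232.0], 0.74), ([306.0, 173.0, 336.0, 236.0], 0.57)]
jar_four [([329.0, 177.0, 364.0, 258.0], 0.88)]
tray [([254.0, 156.0, 387.0, 280.0], 0.89)]
```

View pics/top0.png

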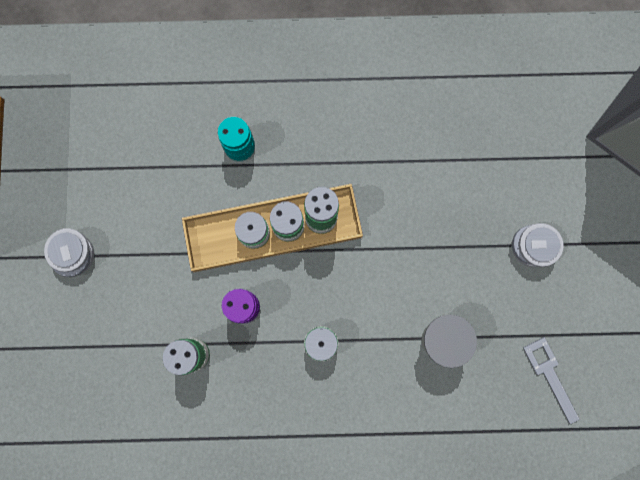

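View pics/side0.png

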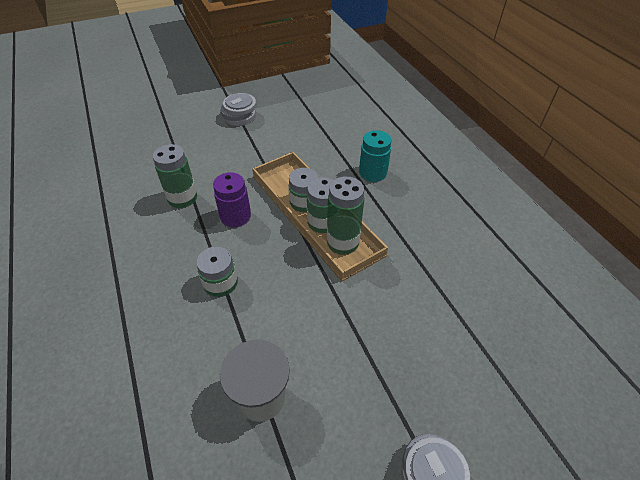

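The top view shows jar_three at (182,356), and the tray centred at (272,229) holding one-dot (252,230), two-dot (286,219) and four-dot (321,205). The candidates for jar_two are green/steel (286,219), purple (240,305) and turquoise (235,138). The one in the tray fits, because the other two are coloured look-alikes outside it. Next I measure the lids and confirm in a crop.

```bash
cat > m.py <<'E'
from h import *
def lid(p,u,v,zt,r=12):
    "lid centre near pixel, Hough on 4x crop; zt = world height of lid"
    g=cv2.cvtColor(p["image"],cv2.COLOR_RGB2GRAY); a,b=int(u)-30,int(v)-30
    c=cv2.resize(g[b:b+60,a:a+60],None,fx=4,fy=4,interpolation=cv2.INTER_CUBIC)
    R=23.5*p["K"][0][0]/(926-zt)*4
    h=cv2.HoughCircles(c,cv2.HOUGH_GRADIENT,1.5,200,param1=120,param2=15,minRadius=int(R*.9),maxRadius=int(R*1.12))
    x,y,q=h[0][0]; U,V=a+x/4-.4,b+y/4-.4
    return U,V,q/R,at_z(p,U,V,zt)
def show(p,n,rect,k):
    a,b,c,d=rect; cv2.imwrite("pics/"+n,cv2.cvtColor(cv2.resize(p["image"][b:d,a:c],None,fx=k,fy=k,interpolation=cv2.INTER_CUBIC),cv2.COLOR_RGB2BGR))
E
python3 - <<'E'
from m import *
p=env.get_image("top"); s=env.get_image("side")
for n,u,v,z in(("three",182,356,95),("one",252,230,59),("two",286,219,79),("four",321,205,119)):
    U,V,q,X=lid(p,u,v,z); print(n,round(U,1),round(V,1),round(q,2),X.round(1),"side px",proj(s,X).round(1))
    cv2.circle(p["image"],(round(U),round(V)),1,(255,0,0),-1)
for t in("tray",):
    m=env.cut_out(t,p)[0]["region"].astype(np.uint8)
    r=cv2.minAreaRect(cv2.findNonZero(m)); 
    B=cv2.boxPoints(r); P=np.array([at_z(p,*b,20) for b in B]); print(B.round(),P.round(1),P.mean(0).round(1),[np.linalg.norm(P[i]-P[i-1]).round(1) for i in range(4)])
    for i in range(4):
        d=P[i]-P[i-1]; print(np.degrees(np.arctan2(d[1],d[0])).round(2))
    for b in B: cv2.circle(p["image"],tuple(int(round(x)) for x in b),1,(0,0,255),-1)
show(p,"crop1.png",(150,170,380,390),3)
E
```

```text
three 177.3 356.2 1.09 [436.3 175.4  95. ] side px [168.4 151.2]
one 249.5 226.4 0.99 [620.1  79.   59. ] side px [303.6 175.5]
two 285.4 216.9 0.95 [629.2  25.   79. ] side px [322.9 186.3]
four 320.8 202.5 0.96 [640.5 -26.1 119. ] side px [346.3 186.2]
[[180. 217.]
 [352. 182.]
 [363. 238.]
 [191. 273.]] [[643.7 190.8  20. ]
 [692.4 -75.8  20. ]
 [604.8 -90.3  20. ]
 [557.4 172.9  20. ]] [624.6  49.4  20. ] [np.float64(88.2), np.float64(271.0), np.float64(88.9), np.float64(267.5)]
11.7
-79.64
-170.61
100.21
```

View pics/crop1.png

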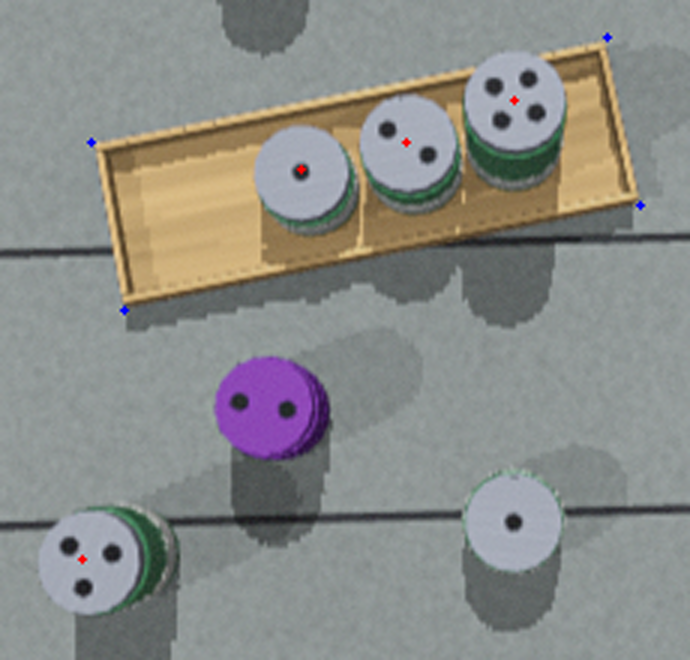

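The crop confirms it: three-dot jar at crop (92,560), with the two-dot (409,145) and four-dot (514,101) in the tray and purple clearly different. The network's tray corners and the Hough centre of jar_three are slightly off, so I recompute them from the crop.

Run:
```python
from m import *
p=env.get_image("top")
f=lambda a,b:(150+a/3-.33,170+b/3-.33)
C=np.array([at_z(p,*f(*c),22) for c in((97,147),(604,44),(636,195),(126,303))])
c=C.mean(0); print(C.round(1),c.round(1),[np.linalg.norm(C[i]-C[i-1]).round(1) for i in range(4)])
ay=(C[0]+C[3]-C[1]-C[2])[:2]; ay/=np.linalg.norm(ay); ax=np.array([ay[1],-ay[0]])
print("yaw",np.arctan2(-ay[0],ay[1]),ay)
J={}
for n,q,z in(("three",(92,560),95),("one",(302,173),59),("two",(409,145),79),("four",(514,101),119)):
    X=at_z(p,*f(*q),z)[:2]; print(n,X.round(1),"tray xy",((X-c[:2])@ax).round(1),((X-c[:2])@ay).round(1))
```

```text
[[641.3 186.8  22. ]
 [688.8 -74.6  22. ]
 [609.5 -88.3  22. ]
 [560.7 171.5  22. ]] [625.1  48.9  22. ] [np.float64(82.0), np.float64(265.6), np.float64(80.5), np.float64(264.4)]
yaw 0.1827526273737181 [-0.18173705  0.98334716]
three [436.  171.2] tray xy -163.7 154.7
one [618.7  77.8] tray xy -1.0 29.6
two [627.6  24.2] tray xy -2.0 -24.8
four [639.4 -26.4] tray xy 0.4 -76.6
```

```bash
cat > go.py <<'E'
import sys
from h import *
from scipy.spatial.transform import Rotation as Ro
a=[float(x) for x in sys.argv[1:]]
s=env.sense(); R=Ro.from_euler("xyz",s["tool_rot"]); p=np.array(s["tcp_pos"])
G=Ro.from_euler("xyz",[np.pi,0,a[3]])
print(s["time"],p.round(1),np.array(s["tool_rot"]).round(3),s["opening"])
print("shift",(R.inv().apply(np.array(a[:3])-p)/60).round(3),"turn",(np.degrees((R.inv()*G).as_rotvec())/10).round(3))
E
python3 go.py 627.6 24.2 150 1.7535
```

```text
0.7 [ 259.3 -568.7  205.4] [-3.142  0.     0.428] 93.75529548027708
shift [ 9.684 -6.444  0.924] turn [-0.    -0.    -7.596]
```

```bash
python3 -m inch '[-1,9.68,-6.44,0.5,0,0,-7.6,-1,9.68,-6.44,0.5,0,0,-7.6,-1,9.68,-6.44,0.5,0,0,-7.6,-1,9.68,-6.44,0.5,0,0,-7.6,-1,9.68,-6.44,0.5,0,0,-7.6,-1,9.68,-6.44,0.5,0,0,-7.6,-1,9.68,-6.44,0.5,0,0,-7.6,-1,9.68,-6.44,0.5,0,0,-7.6,-1,9.68,-6.44,0.5,0,0,-7.6,-1,9.68,-6.44,0.5,0,0,-7.6,-1,9.68,-6.44,0.5,0,0,-7.6,-1,9.68,-6.44,0.5,0,0,-7.6]' 25; python3 go.py 627.6 24.2 28 1.7535
```

```text
time: 2.2
tcp_pos: [628.3, 28.6, 175.0]
tool_rot: [3.141, -0.002, 1.759]
ft_force: [-1.3, -1.0, -0.3]
opening: 94.4
finger_force: 0.0
2.2 [628.3  28.6 175. ] [ 3.141e+00 -2.000e-03  1.759e+00] 94.38666739914483
shift [-0.075 -0.025  2.45 ] turn [ 0.001 -0.012  0.033]
```

```bash
python3 -m inch '[-1,0,0,0,0,0,0]'; python3 go.py 627.6 24.2 28 1.7535
```

```text
time: 2.33
tcp_pos: [627.3, 24.0, 175.1]
tool_rot: [-3.141, -0.0, 1.755]
ft_force: [-0.6, -0.7, 0.3]
opening: 93.8
finger_force: 0.0
2.325 [627.3  24.  175.1] [-3.141 -0.     1.755] 93.75792808786886
shift [2.000e-03 6.000e-03 2.452e+00] turn [-0.004 -0.001  0.009]
```

```bash
python3 -m inch '[-1,0,0,0.8,0,0,0,-1,0,0,1.6,0,0,0,-1,0,0,2.2,0,0,0,-1,0,0,2.45,0,0,0,-1,0,0,2.45,0,0,0,0,0,0,2.45,0,0,0,1,0,0,2.45,0,0,0,1,0,0,2.45,0,0,0,1,0,0,2.45,0,0,0,1,0,0,2.45,0,0,0,1,0,0,2.45,0,0,0,1,0,0,2.45,0,0,0]' 25; python3 go.py 616.7 83.2 28 1.7535;  python3 - <<'E'
from h import *
p=env.get_image("side"); cv2.imwrite("pics/s1.png",cv2.cvtColor(cv2.resize(p["image"][80:300,200:440],None,fx=2.5,fy=2.5),cv2.COLOR_RGB2BGR))
E
```

```text
time: 3.82
tcp_pos: [627.6, 23.9, 28.6]
tool_rot: [3.141, -0.0, 1.754]
ft_force: [0.0, 0.2, 2.9]
opening: 49.7
finger_force: 25.0
3.825 [627.6  23.9  28.6] [ 3.141 -0.     1.754] 49.74198416846404
shift [1.005 0.002 0.01 ] turn [ 0.001 -0.     0.004]
```

View pics/s1.png

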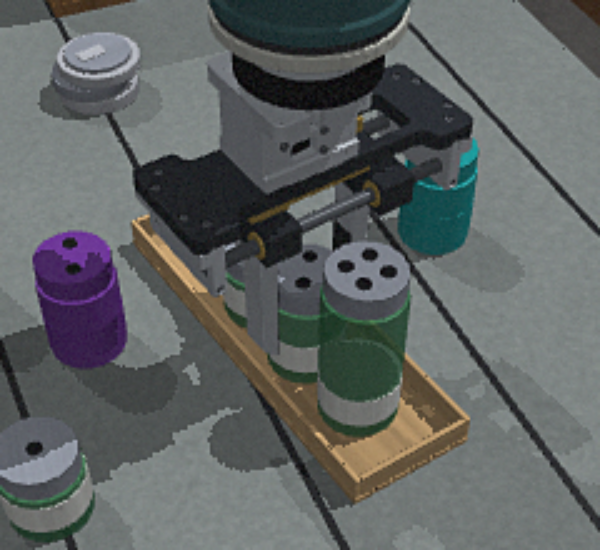

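The jar_two grasp is good, with an opening of 49.7. The picture shows the fingers on the two-dot jar at (305,290), upright and clear of the others. I'll slide slowly along the tray.

```bash
python3 -m inch '[1,0.1,0,0,0,0,0,1,0.2,0,0,0,0,0,1,0.3,0,0,0,0,0,1,0.4,0,0,0,0,0,1,0.5,0,0,0,0,0,1,0.6,0,0,0,0,0,1,0.7,0,0,0,0,0,1,0.8,0,0,0,0,0,1,0.9,0,0,0,0,0,1,1.0,0,0,0,0,0,1,1.03,0,0,0,0,0,1,1.03,0,0,0,0,0]'; python3 -m inch '[0.2,0,0,0,0,0,0,-0.4,0,0,0,0,0,0,-0.4,0,0,0,0,0,0,-0.4,0,0,-0.5,0,0,0,-0.6,0,0,-1.2,0,0,0,-1,0,0,-2.2,0,0,0,-1,0,0,-2.2,0,0,0]'; python3 go.py 435.6 171.2 190 1.7535
```

```text
time: 5.38
tcp_pos: [616.2, 84.8, 28.6]
tool_rot: [3.141, 0.0, 1.754]
ft_force: [0.0, -3.0, 5.5]
opening: 49.6
finger_force: 25.0
time: 6.25
tcp_pos: [618.1, 85.5, 164.7]
tool_rot: [3.135, 0.0, 1.754]
ft_force: [0.4, -0.4, -0.7]
opening: 91.3
finger_force: 0.0
6.25 [618.1  85.5 164.7] [3.135 0.    1.754] 91.29444884983786
shift [ 1.959 -2.727 -0.439] turn [0.037 0.001 0.006]
```

```bash
python3 -m inch '[-1,0.9,-1.2,0,0,0,0,-1,1.96,-2.73,0,0,0,0,-1,1.96,-2.73,0,0,0,0,-1,1.96,-2.73,0,0,0,0,-1,1.96,-2.73,0,0,0,0,-1,1.96,-2.73,0,0,0,0]'; python3 go.py 435.6 171.2 40 1.7535
python3 - <<'E'
from m import *
p=env.get_image("top")
for t in("jar_two","jar_four","jar_three"):
    print(t,[(np.round(r["rect"]).tolist(),round(r["confidence"],2)) for r in env.look_for(t,p)])
show(p,"crop2.png",(150,170,380,390),3)
E
```

```text
time: 7.0
tcp_pos: [434.7, 169.8, 160.3]
tool_rot: [-3.141, -0.0, 1.753]
ft_force: [1.0, 1.0, 0.8]
opening: 94.1
finger_force: 0.0
7.0 [434.7 169.8 160.3] [-3.141 -0.     1.753] 94.10974454380467
shift [0.019 0.019 2.004] turn [-0.001 -0.002 -0.003]
jar_two [([219.0, 290.0, 263.0, 322.0], 0.97), ([220.0, 117.0, 254.0, 162.0], 0.76), ([227.0, 214.0, 265.0, 253.0], 0.58)]
jar_four [([302.0, 184.0, 340.0, 230.0], 0.89)]
jar_three [([168.0, 336.0, 212.0, 374.0], 0.95)]
```

View pics/crop2.png

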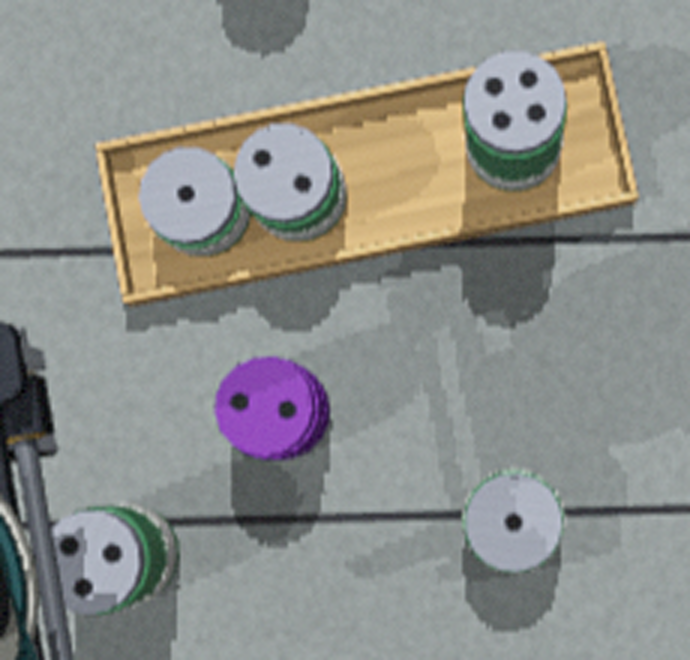

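The jars are apart: jar_two is at crop (283,174), jar_four still at (514,101), the one-dot at (187,200), and all are upright. Now I grasp jar_three.

```bash
python3 -m inch '[-1,0.02,0.02,0.7,0,0,0,-1,0.02,0.02,1.4,0,0,0,-1,0.02,0.02,2.0,0,0,0,-1,0.02,0.02,2.0,0,0,0,-1,0.02,0.02,2.0,0,0,0,0,0.02,0.02,2.0,0,0,0,1,0.02,0.02,2.0,0,0,0,1,0.02,0.02,2.0,0,0,0,1,0.02,0.02,2.0,0,0,0,1,0.02,0.02,2.0,0,0,0,1,0.02,0.02,2.0,0,0,0,1,0.02,0.02,2.0,0,0,0]' 25
python3 - <<'E'
from m import *
p=env.get_image("top")
f=lambda a,b:(150+a/3-.33,170+b/3-.33)
a=at_z(p,*f(283,174),79)[:2];b=at_z(p,*f(514,101),119)[:2]
print(a,b,np.linalg.norm(a-b),(a+b)/2)
E
python3 go.py 435.6 171.2 190 1.7535
```

```text
time: 8.7
tcp_pos: [434.7, 171.8, 40.5]
tool_rot: [3.142, 0.0, 1.754]
ft_force: [-0.7, -0.6, 3.6]
opening: 49.5
finger_force: 25.0
[615.01085724  84.71714472] [639.40961874 -26.36040374] 113.72564062452528 [627.21023799  29.17837049]
8.75 [434.6 171.8  40.5] [-3.142 -0.     1.754] 49.66683587061005
shift [-0.013  0.014 -2.492] turn [-0.    -0.     0.004]
```

```bash
python3 -m inch '[1,0,0,-0.4,0,0,0,1,0,0,-1.0,0,0,0,1,0,0,-1.6,0,0,0,1,0,0,-2.2,0,0,0,1,0,0,-2.2,0,0,0]'; python3 go.py 627.2 29.2 172 1.7535
```

```text
time: 9.38
tcp_pos: [435.7, 172.1, 174.3]
tool_rot: [3.138, 0.0, 1.754]
ft_force: [0.4, -0.4, -1.5]
opening: 49.7
finger_force: 25.0
9.375 [435.7 172.1 174.3] [3.138 0.    1.754] 49.72067445309487
shift [-2.923  2.705  0.048] turn [0.021 0.    0.003]
```

```bash
python3 -m inch '[1,-0.4,0.37,0,0,0,0,1,-0.8,0.74,0,0,0,0,1,-1.3,1.2,0,0,0,0,1,-1.8,1.67,0,0,0,0,1,-2.3,2.13,0,0,0,0,1,-2.7,2.5,0,0,0,0,1,-2.92,2.7,0,0,0,0,1,-2.92,2.7,0,0,0,0,1,-2.92,2.7,0,0,0,0]'; python3 go.py 627.2 29.2 46 1.7535
python3 - <<'E'
from h import *
p=env.get_image("side"); 
for t in("jar_three","jar_two","jar_four"): print(t,[(np.round(r["rect"]).tolist(),round(r["confidence"],2)) for r in env.look_for(t,p)])
for z in(132,227): print(proj(p,[627.2,29.2,z]))
cv2.imwrite("pics/s2.png",cv2.cvtColor(cv2.resize(p["image"][40:300,200:440],None,fx=2.3,fy=2.3),cv2.COLOR_RGB2BGR))
E
```

```text
time: 10.5
tcp_pos: [625.0, 30.3, 172.2]
tool_rot: [-3.141, -0.0, 1.756]
ft_force: [-0.3, 1.3, -1.7]
opening: 49.9
finger_force: 25.0
10.5 [625.   30.3 172.2] [-3.141 -0.     1.756] 49.92573868462404
shift [-0.025  0.034  2.103] turn [-0.004 -0.003  0.012]
jar_three [([303.0, 88.0, 338.0, 168.0], 0.55)]
jar_two [([215.0, 175.0, 250.0, 227.0], 0.91), ([284.0, 154.0, 320.0, 210.0], 0.71), ([358.0, 131.0, 392.0, 184.0], 0.63)]
jar_four [([326.0, 178.0, 361.0, 257.0], 0.87)]
[320.72924287 156.73972244]
[321.19486899  95.69602788]
```

View pics/s2.png

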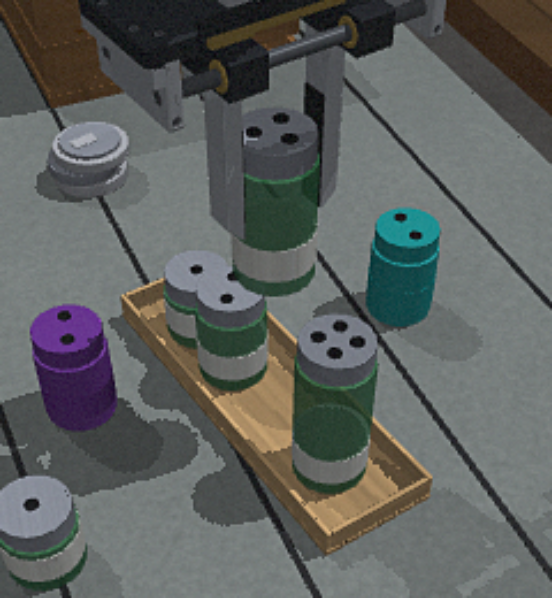

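Jar_three hangs upright at crop (275,200), above a gap with floor visible at (265,400). I lower it, first to about 10 mm above the floor.

```bash
python3 -m inch '[1,-0.02,0.03,0.3,0,0,0,1,-0.02,0.03,0.6,0,0,0,1,-0.02,0.03,0.9,0,0,0,1,-0.02,0.03,1.2,0,0,0,1,-0.02,0.03,1.4,0,0,0,1,-0.02,0.03,1.6,0,0,0,1,-0.02,0.03,1.75,0,0,0,1,-0.02,0.03,1.87,0,0,0,1,-0.02,0.03,1.95,0,0,0,1,-0.02,0.03,1.95,0,0,0,1,-0.02,0.03,1.95,0,0,0]'
```

```text
time: 12.08
tcp_pos: [628.1, 28.2, 55.8]
tool_rot: [3.141, 0.0, 1.754]
ft_force: [0.2, 0.4, -1.5]
opening: 50.1
finger_force: 25.0
```

```bash
python3 -m inch '[1,0,0,0.05,0,0,0,1,0,0,0.1,0,0,0,1,0,0,0.13,0,0,0,1,0,0,0.155,0,0,0,1,0,0,0.17,0,0,0,1,0,0,0.175,0,0,0,1,0,0,0.175,0,0,0]'
```

```text
time: 12.95
tcp_pos: [627.9, 28.3, 45.0]
tool_rot: [-3.142, -0.0, 1.754]
ft_force: [-0.0, -0.1, -1.6]
opening: 49.7
finger_force: 25.0
```

Nearly down; I go down until the force shows contact.

```bash
python3 -m inch '[1,0,0,0.01,0,0,0,1,0,0,0.015,0,0,0,1,0,0,0.015,0,0,0]'
```

```text
time: 13.32
tcp_pos: [628.0, 28.2, 44.6]
tool_rot: [3.141, 0.0, 1.754]
ft_force: [-2.9, -0.4, 6.8]
opening: 49.6
finger_force: 25.0
```

Contact. I release, opening only part way, then retreat and look.

```bash
python3 -m inch '[0.1,0,0,0,0,0,0,-0.3,0,0,0,0,0,0,-0.4,0,0,0,0,0,0,-0.4,0,0,0,0,0,0,-0.4,0,0,-0.5,0,0,0,-0.4,0,0,-1.2,0,0,0,-0.4,0,0,-2,0,0,0,-0.4,0,0,-2.5,0,0,0]' && python3 -m inch '[-0.4,0.4,-0.6,0,0,0,0,-0.4,0.8,-1.5,0,0,0,0,-0.4,1.5,-2.5,0,0,0,0,-0.4,1.9,-2.8,0,0,0,0,-0.4,1.9,-2.8,0,0,0,0]'
python3 - <<'E'
from m import *
p=env.get_image("top"); show(p,"crop3.png",(150,170,380,300),3)
s=env.get_image("side"); show(s,"s3.png",(240,120,400,290),3)
E
```

```text
time: 14.32
tcp_pos: [628.3, 28.4, 196.4]
tool_rot: [3.14, 0.0, 1.754]
ft_force: [-0.1, 0.3, -0.1]
opening: 65.9
finger_force: 0.0
time: 14.95
tcp_pos: [440.3, 111.0, 194.6]
tool_rot: [3.141, 0.001, 1.757]
ft_force: [1.6, -0.1, 0.7]
opening: 65.6
finger_force: 0.0
```

View pics/crop3.png

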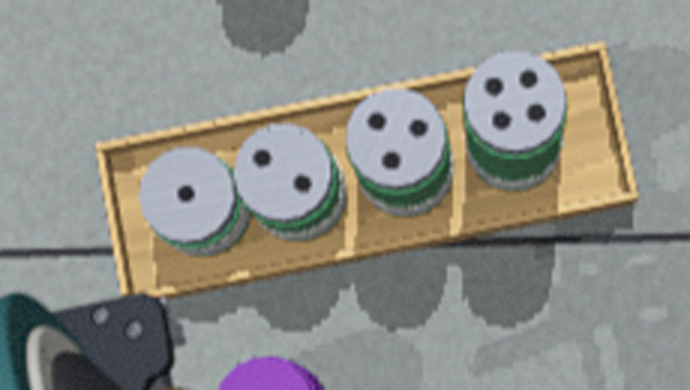

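View pics/s3.png

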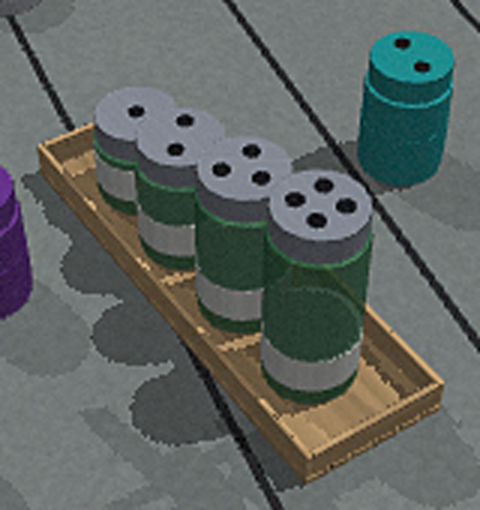

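Both views show jars one to four in order, upright on the tray floor. The lids sit at crop (187,200), (283,174), (397,138) and (514,101), and the gripper is clear, so I hand in the job.

```bash
python3 -c "
from plant import env; print(env.finish_job())"
```

```text
the job is handed in; nothing more can be done
None
```

I handed the job in at about 15 s of the 64 s allowed: jar three stands upright on the tray floor between the two-dot and four-dot jars, which I left about 114 mm apart, and the final pictures show all four upright in order; no verdict was returned.

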